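Hang the lift-off screen leaf beside the drying pots

ROBOT

A 7-joint arm with a two-finger parallel gripper is mounted at the origin on the work surface. World frame = base frame: x ahead of the robot, y to its left, z up, the work surface at z = 0. Lengths are in m, angles in rad, forces in N, time in s.
With the tool pointing down it reaches from about 0.425 to 0.875 m from the base axis. Payload 4.7 kg.
Tool frame: the origin (TCP) lies on the centre line of the jaws, within the pads' length; the fingertips stand ahead of it and the grasp point (between the pads) lies 2 mm behind it (nose_length is the z of the fingertips in the tool frame, in m); z points along the fingers, y is the line along which they close (so a half turn about z gives the same grasp; the last joint's range is limited). The gripper opens to 87 mm and grips with 3 to 60 N. Pads are 19 mm wide; open, the fingers measure 117 mm over their backs; the gripper's body (75 mm by 190 mm) begins 51 mm behind the grasp point.
Start: joints at [1.298, 0.321, -0.07, 1.45, 0.023, 1.371, -0.057], TCP at [0.184, -0.623, 0.24] pointing down, gripper open.
Joint ranges: [-2.86, 2.86], [-0.3, 2.09], [-1.38, 1.24], [0.06, 2.45], [-1.56, 4.7], [0.09, 2.05], [-2.69, 2.69]. Speed limits (rad/s): [2.57, 2.57, 3.14, 3.14, 3.14, 3.14, 3.14].

INTERFACE

Orientations are given as a rotation vector (axis times angle).
In Python, from bench import * gives the robot as it stands.
- The arm moves only by the tool send_rows, never from a script. Its arguments are lists of equal length, an entry for each row: "xyz": the shift along the tool's x, y, z in mm, a list of three; "dr": the turn, a rotation vector about the tool's x, y, z in rad, a list of three. A call has exactly 10 rows; each row is the pose to reach, as a shift and turn from the pose commanded when the call began, along the tool's axes at that moment; what a row does not reach only later rows make up. A row lasts 1/12 s, in which the tool goes at most 41.7 mm and 7.16 degrees, less where a joint would pass 70% of its speed; a pose out of reach is approached as far as the arm can. A call with a gripper value outside its range is refused whole. "jaw" is the finger opening in mm, from 0 to 87, set as the call begins (left out, the last holds). The fingers move at their own pace and stop on an object; "grip_force" is the grip in N (left out, the last holds). Time passes only in rows, so rows that repeat a pose let the fingers close, or fill a call up. It gives the time, the measured TCP pose, the force, the opening and the grip force at its end, in the units of the state.
- get_state(): the state, without advancing time (a new reading comes with each control period).
- get_image(name): name is "side" or "top"; returns the picture (400x640x3 uint8, red, green, blue); there is no depth.
- calibration(name): a dict with "vfov" (degrees; the focal length in pixels is half the picture's height over the tangent of half this angle, whatever the lens; pixels are square), "cx", "cy" (the principal point, pixels), "k1" (the pictures are not rectified: a ray, as slopes to the right and down, at radius r is drawn at 1 + k1 r^2 times it, then the intrinsics apply), "rvec" (rotation vector, rad) and "tvec" (3), from world to camera coordinates, as OpenCV has them. Camera axes: x right, y down, z forward; pixel columns grow to the right and rows downward; lengths in m; the calibration is good to about 2 mm. A picture is of the moment at which its call begins. calibration takes no time and is no camera call.
- close_job(): hands the job in; it is judged then, once.
The state is a dict: "time": time; "joint_positions": joint angles; "qd": joint speeds; "joint_torque": joint torques, N m; "position": TCP position; "tool_rot": TCP orientation; "ft_force": force on the tool from outside, world axes, zero at the start; "torque": the same for the moment, N m; "grip_width": opening from 0.0 (shut) to 1.0 (fully open); "grip_force": force on a finger pad.
Only numpy, scipy, OpenCV 4.12 (cv2) and the standard library are available. Lean on these libraries where they do the work, as an engineer would, in place of code of your own. Each camera call takes 0.05 s, during which the arm holds its last target. There are 200 camera calls.

TASK

In this ceramics studio a small paper lattice screen shields drying pots. Take the leaf with the two iron knuckles out of the rack, hang it on the two upright pins of the fixed screen's post, both knuckles together, and lower it fully home before you let go; it may swing to any angle. Leave the plain panel in the rack and the bowl where they are.

Things in the scene. Friction and masses are not known exactly. Their poses are not given: they have to be found in the camera images.
- leaf: Lattice leaf, 0.4 kg, upright in a rack slot: 18 mm thick (x), 170 wide (y), 200 high (z). Origin: centre of underside. Solid top rail, 18 thick, 30 high, can be pinched from above. Two iron knuckles off its +y edge: upright rings, 32 mm outside, 22 bore, 14 high, centred at x 0, y +107 mm, undersides 30 and 160 mm above the leaf's. Home on the pins, its underside is 20 mm above the table.
- post: Fixed half of the screen, same wood and paper. Origin: on the axis of its two pins at table level; z up; +y points to its 36 mm square post (centre y +50 mm, 250 mm high) and lattice wing (18 thick, 220 high, ending at y +198). An iron arm 22 mm wide carries each pin. With the leaf's axes parallel to these, the leaf goes on the free -y side; hung, it can swing.
- pin_low (a point): Tip of the lower pin, 90 mm high. Both iron pins stand on one axis, 40 mm long: 16 mm diameter for the lower 16 mm, then tapering to 4 mm at the tip. Seats (30 mm discs, 10 thick) have tops 50 and 180 mm high; upper tip 220 mm. The lower knuckle must enter sideways between lower tip and upper seat: leaf's underside 60 to 124 mm above the table, then straight down.
- panel: Bystander: loose plain panel, same frame, size, axes and origin as the leaf (18 x 170 x 200 mm) but no knuckles. It stands in the rack's other slot, parallel to the leaf, 90 mm away centre to centre. The fixed wooden rack's floor is 10 mm above the table; slots 22 mm wide, 110 long, 45 deep.
- bowl: Bystander: loose white bowl, 110 mm across, 55 mm high, drying behind the screen. Origin: centre of its underside.
Not all that is in view belongs to the job. What is shaped like the post but purple is not meant. What is shaped like the leaf but green is not meant.

How it is judged:
By the outcome, as a careful person would: the job done as asked, in the order asked, and still so for the second after the job is handed in, with the robot touching nothing.
It also fails if it takes over 48 s, if anything falls off the work surface, if the arm or the gripper's body presses on something with over 40 N, if the wrist force passes 120 N, or if a joint passes its speed limit or range.

## Working session

There is one attempt and no reset: what is moved stays moved. The work goes in short steps, Python scripts to look and compute and a tool call to move; the robot and the scene stay as the last step left them, time stands still between calls to the robot, and variables do not carry over. Pictures are saved under pics/ and viewed, at most 10 in all, crops included, and the job is handed in when it is done.

Besides the shell and the picture viewer there is one more tool, called after "Emit:" as name(argument=value, ...) on one line, values as JSON. send_rows: Moves the arm, as the interface text tells. Its arguments: {"type":"object","properties":{"xyz":{"type":"array"},"dr":{"type":"array"},"jaw":{"type":"number"},"grip_force":{"type":"number"}},"required":["xyz","dr"]}

```bash
mkdir -p pics
python3 - <<'E'
from bench import *
import cv2,json
for n in("side","top"):
    im=get_image(n);cv2.imwrite(f"pics/{n}0.png",im[:,:,::-1]);print(n,calibration(n))
s=get_state();print(s)
try: print(nose_length)
except Exception as e: print(e)
E
```

```text
side {'vfov': 56.062986393000266, 'cx': 319.3049996833522, 'cy': 197.8949024532846, 'k1': -0.09198155944907122, 'rvec': array([ 0.24020516, -2.79460316,  1.30099278]), 'tvec': array([0.48953725, 0.1282064 , 0.81337297])}
top {'vfov': 54.19241210614646, 'cx': 327.8507185828153, 'cy': 194.98051296185363, 'k1': -0.09785038495103474, 'rvec': array([ 2.31010884, -1.88600702,  0.19444933]), 'tvec': array([-0.11715264,  0.49468241,  0.76725198])}
{'time': 0.1, 'joint_positions': array([ 1.29810492,  0.32171647, -0.07007422,  1.45156228,  0.02259923,
        1.37076668, -0.05691795]), 'qd': array([-0.00038716, -0.00230549, -0.00104958, -0.00463663, -0.00039172,
        0.00148584,  0.00037613]), 'joint_torque': array([ 2.93243420e-04, -4.92570233e+01, -4.05948199e-01, -3.13399279e+01,
       -6.40338636e-02,  3.94484529e-02,  7.63712251e-05]), 'position': array([ 0.18368905, -0.62302618,  0.23858715]), 'tool_rot': array([-3.10773254e+00, -4.48715246e-01,  5.20842996e-04]), 'ft_force': array([-0.00526563,  0.07462362,  0.71481607]), 'torque': array([0.01024048, 0.06159424, 0.0060542 ]), 'grip_force': 0.0, 'grip_width': 1.0013248627341982}
0.017
```

View pics/side0.png

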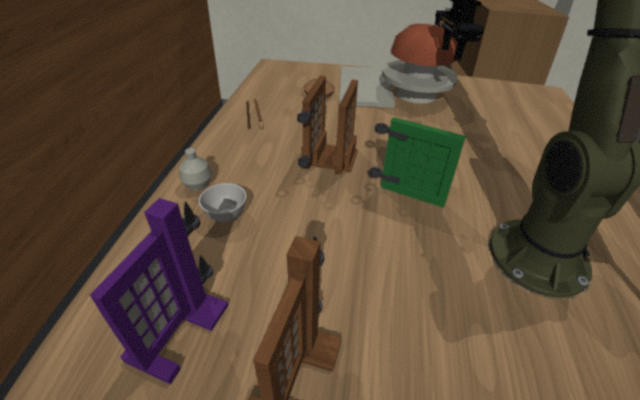

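View pics/top0.png

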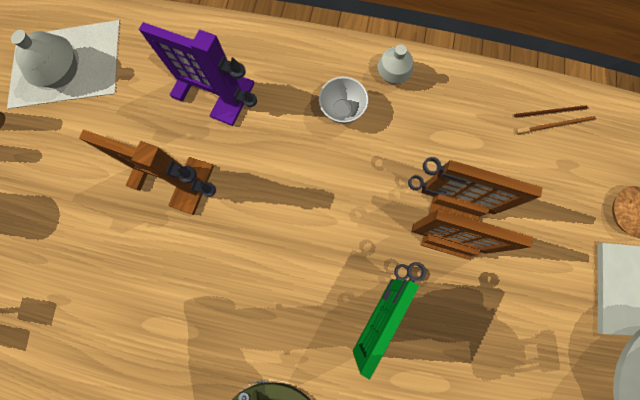

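Candidates: leaf: brown with rings, top (475,185) / side (315,120); brown panel without rings, top (475,230); green leaf, top (385,325), which is a decoy. Post: brown, top (150,165) / side (300,310); the purple one at top (205,70) is a decoy. I'll confirm these in an enlarged crop.

```bash
cat > h.py <<'E'
import numpy as np,cv2
from bench import *
def cam(n):
    c=calibration(n);f=200/np.tan(np.radians(c['vfov'])/2)
    K=np.array([[f,0,c['cx']],[0,f,c['cy']],[0,0,1]]);return K,np.array([c['k1'],0,0,0.]),np.array(c['rvec']),np.array(c['tvec'])
def ray(n,uv):
    K,d,r,t=cam(n);R=cv2.Rodrigues(r)[0]
    p=cv2.undistortPoints(np.array([[uv]],float),K,d)[0,0]
    return -R.T@t, R.T@np.array([p[0],p[1],1])
def atz(n,uv,z):
    o,d=ray(n,uv);return o+d*(z-o[2])/d[2]
def proj(n,P):
    K,d,r,t=cam(n);return cv2.projectPoints(np.array(P,float).reshape(-1,3),r,t,K,d)[0][:,0]
def crop(im,x,y,w,h,s): return cv2.resize(im[y:y+h,x:x+w,::-1],None,fx=s,fy=s,interpolation=cv2.INTER_CUBIC)
E
python3 - <<'E'
from h import *
t=cv2.imread("pics/top0.png")[:,:,::-1];s=cv2.imread("pics/side0.png")[:,:,::-1]
a=np.vstack([crop(t,400,145,160,120,5)]);cv2.imwrite("pics/c1.png",a)
b=crop(t,70,120,160,100,5);cv2.imwrite("pics/c2.png",b)
c=np.hstack([crop(s,290,70,80,110,5),crop(s,240,230,80,110,5)]);cv2.imwrite("pics/c3.png",c)
# rough
for uv,z in [((431,165),.17),((416,183),.04),((541,190),.21),((440,162),.21),((213,189),.09),((183,172),.22),((150,155),.25)]: print(uv,atz("top",uv,z))
print(ray("top",(320,200))[0],ray("side",(320,200))[0])
E
```

```text
(431, 165) [ 0.57639098 -0.19319406  0.17      ]
(416, 183) [ 0.57369056 -0.19529566  0.04      ]
(541, 190) [ 0.55889106 -0.38231554  0.21      ]
(440, 162) [ 0.57149761 -0.19913844  0.21      ]
(213, 189) [0.46589918 0.21109993 0.09      ]
(183, 172) [0.46385813 0.22551464 0.22      ]
(150, 155) [0.47516142 0.27529992 0.25      ]
[ 0.34775801 -0.04538304  0.85094993] [0.40871318 0.61278156 0.61246345]
```

View pics/c1.png

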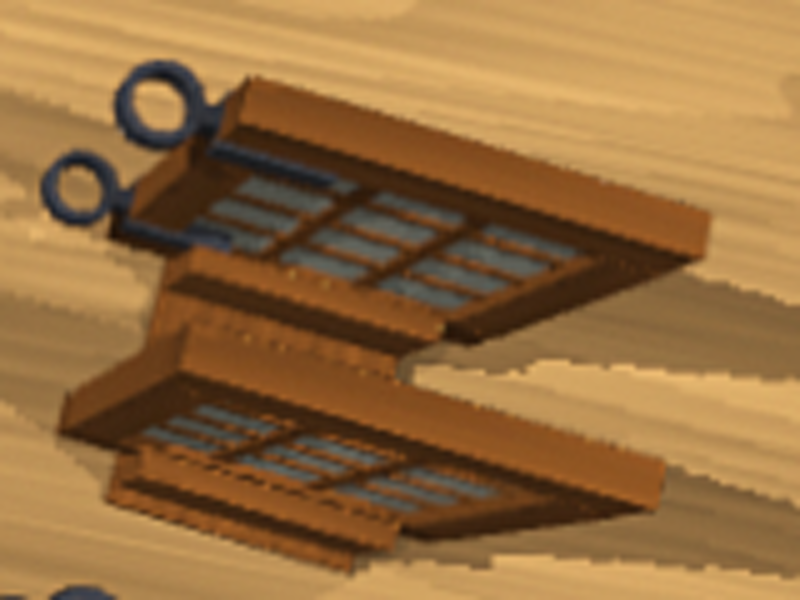

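View pics/c2.png

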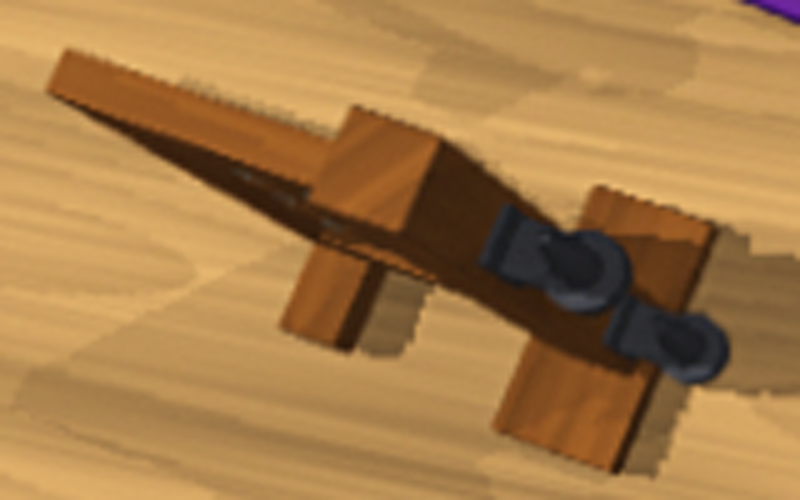

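View pics/c3.png

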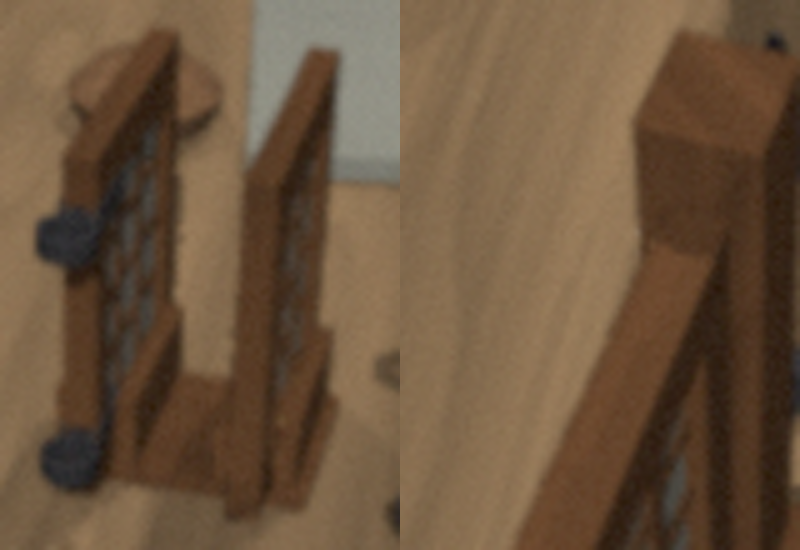

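The crops confirm it. The leaf, brown with two rings, is at top (431,165)/(416,183). The plain panel is in front of it. The brown post has dark pins at top (187,173) and (208,189). Next I fit the poses.

```bash
cat > fit.py <<'E'
from h import *
from scipy.optimize import least_squares
def fit(obs,z0,g):
    # obs: (cam,uv,local mm)
    def T(p,L):
        L=np.array(L)/1000;c,s=np.cos(p[2]),np.sin(p[2]);return [p[0]+c*L[0]-s*L[1],p[1]+s*L[0]+c*L[1],L[2]+z0]
    def res(p): return np.concatenate([proj(n,T(p,L))[0]-uv for n,uv,L in obs])
    r=least_squares(res,g,loss='soft_l1');print(r.x,np.degrees(r.x[2]));print(np.round(r.fun.reshape(-1,2) if 0 else res(r.x).reshape(-1,2),1).tolist());return r.x
E
python3 - <<'E'
from fit import *
def cr(x0,y0,p,ox=0): return np.array([x0+(p[0]-ox+.5)/5-.5,y0+(p[1]+.5)/5-.5])
A=lambda p:cr(400,145,p);B=lambda p:cr(70,120,p);C=lambda p:cr(290,70,p);D=lambda p:cr(240,230,p,400)
t=[("top",A((250,78)),(9,85,200)),("top",A((222,138)),(-9,85,200)),("top",A((712,213)),(9,-85,200)),("top",A((693,260)),(-9,-85,200)),("top",A((160,104)),(0,107,167)),("top",A((79,188)),(0,107,37))]
s=[("side",C((65,157)),(9,85,200)),("side",C((97,167)),(-9,85,200)),("side",C((155,30)),(9,-85,200)),("side",C((178,38)),(-9,-85,200))]
for o in(t,s,t+s): fit(o,.01,[.57,-.3,-.1])
t=[("top",B(p),L) for p,L in [((352,105),(18,68,250)),((442,142),(18,32,250)),((408,233),(-18,32,250)),((308,192),(-18,68,250)),((70,48),(9,198,220)),((47,93),(-9,198,220)),((588,270),(0,0,178)),((695,348),(0,0,48))]]
s=[("side",D(p),L) for p,L in [((637,122),(18,68,250)),((755,155),(-18,68,250)),((683,30),(18,32,250))]]
for o in(t,s,t+s): fit(o,0,[.46,.22,-.1])
s=get_state();print(cv2.Rodrigues(s['tool_rot'])[0])
print(proj("top",[s['position']]),proj("side",[s['position']]))
# panel end bits
print(atz("top",A((185,335)),.21),atz("top",A((660,465)),.21), atz("top",(343,100),.055))
E
```

```text
[ 0.56252087 -0.29792814 -0.08695888] -4.982376644223441
[[-0.6, -0.5], [2.7, -2.9], [-0.2, 0.1], [1.9, 0.4], [-1.0, 0.7], [-0.6, 0.5]]
[ 0.55886673 -0.28820558 -0.09275699] -5.314583868014638
[[-0.5, 0.8], [0.3, -0.2], [-0.7, 0.0], [1.0, -0.8]]
[ 0.56185211 -0.29713663 -0.08742812] -5.0092621115727
[[-1.1, -0.3], [2.2, -2.6], [-0.6, 0.4], [1.5, 0.7], [-1.4, 1.0], [-1.0, 0.7], [-0.8, -0.9], [-0.0, -1.9], [-1.4, -1.3], [0.3, -2.1]]
[ 0.47005079  0.23462091 -0.12824588] -7.3479477133247535
[[0.2, -0.5], [1.3, -1.4], [-0.8, 0.5], [0.1, 2.0], [-0.5, -0.2], [-0.2, -0.1], [0.2, 0.2], [-0.1, 0.0]]
[ 0.46547067  0.24068306 -0.17512357] -10.033841363026067
[[-1.4, -0.2], [1.5, 0.9], [-0.0, -0.8]]
[ 0.46935728  0.23549845 -0.1317744 ] -7.550117185870125
[[-0.3, -0.3], [0.7, -1.1], [-1.4, 0.7], [-0.5, 2.1], [-0.8, -0.3], [-0.6, -0.2], [-0.3, 0.4], [-0.6, 0.2], [-1.6, -2.6], [1.6, -2.6], [-1.3, -3.3]]
[[ 9.59156422e-01  2.82875668e-01 -5.61697571e-04]
 [ 2.82876210e-01 -9.59155143e-01  1.56874667e-03]
 [-9.49948521e-05 -1.66356432e-03 -9.99998612e-01]]
[[653.11992302 435.84306982]] [[450.62204843  48.3458475 ]]
[ 0.4847721  -0.20570998  0.21      ] [ 0.47310697 -0.37352824  0.21      ] [ 0.72279431 -0.00604287  0.055     ]
```

```bash
cat > mv.py <<'E'
from h import *
import sys
from scipy.spatial.transform import Rotation as Rn
def go(x,y,z,yaw):
    "yaw deg of leaf x axis = tool y axis"
    s=get_state();R0=Rn.from_rotvec(s['tool_rot']);a=np.radians(yaw)
    Y=np.array([np.cos(a),np.sin(a),0]);Z=np.array([0,0,-1.]);R1=Rn.from_matrix(np.c_[np.cross(Y,Z),Y,Z])
    d=R0.inv().apply(np.array([x,y,z])-s['position'])*1000
    print('t',s['time'],'pos',s['position'].round(4),'F',s['ft_force'].round(1),'w',s['grip_width'].round(3),'gf',s['grip_force'])
    print('xyz',d.round(1),'dr',(R0.inv()*R1).as_rotvec().round(4))
if __name__=="__main__": go(*map(float,sys.argv[1:]))
E
python3 mv.py .5624 -.292 .29 -5
python3 - <<'E'
from h import *
for uv,z in [((415,282),.2),((362,375),.2),((403,271),.17),((416,270),.17)]: print(atz("top",uv,z))
E
```

```text
[ 0.36386021 -0.19072624  0.2       ]
[ 0.20330308 -0.13265503  0.2       ]
[ 0.37905194 -0.17383426  0.17      ]
[ 0.38507996 -0.19576768  0.17      ]Traceback (most recent call last):
  File "mv.py", line 11, in <module>
    if __name__=="__main__": go(*map(float,sys.argv[1:]))
                             ~~^^^^^^^^^^^^^^^^^^^^^^^^^^
  File "mv.py", line 9, in go
    print('t',s['time'],'pos',s['position'].round(4),'F',s['ft_force'].round(1),'w',s['grip_width'].round(3),'gf',s['grip_force'])
                                                                                    ^^^^^^^^^^^^^^^^^^^^^
AttributeError: 'float' object has no attribute 'round'
```

```bash
sed -i "s/s\['grip_width'\].round(3)/s['grip_width']/" mv.py; python3 mv.py .5624 -.292 .29 -5
```

```text
t 0.1 pos [ 0.1837 -0.623   0.2386] F [-0.   0.1  0.7] w 1.0013248627341982 gf 0.0
xyz [ 456.9 -210.5  -51.1] dr [-1.5000e-03 -9.0000e-04 -1.1967e+00]
```

Emit:
send_rows(xyz=[[20, -9, -20], [50, -23, -51], [90, -41, -51], [128, -59, -51], [166, -76, -51], [204, -94, -51], [242, -111, -51], [280, -129, -51], [315, -145, -51], [345, -159, -51]], dr=[[0, 0, -0.05], [0, 0, -0.13], [0, 0, -0.24], [0, 0, -0.35], [0, 0, -0.46], [0, 0, -0.57], [0, 0, -0.68], [0, 0, -0.79], [0, 0, -0.9], [0, 0, -1.0]], jaw=87)

```text
time: 0.93
position: [0.4717, -0.3706, 0.2903]
tool_rot: [-2.506, -1.893, -0.001]
ft_force: [1.2, 0.3, -0.5]
grip_width: 0.996
grip_force: 0.0
```

```bash
python3 mv.py .5624 -.292 .25 -5
```

```text
t 0.9333 pos [ 0.4717 -0.3706  0.2903] F [ 1.2  0.3 -0.5] w 0.9958027278975932 gf 0.0
xyz [100.3  65.8  40.4] dr [ 0.     -0.0008 -0.1895]
```

Emit:
send_rows(xyz=[[20, 13, 0], [42, 28, 0], [64, 42, 5], [82, 54, 14], [93, 61, 26], [99, 65, 36], [100, 66, 40], [100, 66, 40], [100, 66, 40], [100, 66, 40]], dr=[[0, 0, -0.05], [0, 0, -0.1], [0, 0, -0.14], [0, 0, -0.17], [0, 0, -0.19], [0, 0, -0.19], [0, 0, -0.19], [0, 0, -0.19], [0, 0, -0.19], [0, 0, -0.19]])

```text
time: 1.77
position: [0.5603, -0.2977, 0.2511]
tool_rot: [2.326, 2.111, -0.001]
ft_force: [-0.1, 0.7, 0.6]
grip_width: 1.0
grip_force: 0.0
```

```bash
python3 mv.py .5624 -.292 .195 -5
python3 - <<'E'
from h import *
a=get_image("top");b=get_image("side")
cv2.imwrite("pics/g1.png",np.hstack([crop(a,400,120,160,150,2.5),crop(b,250,30,160,150,2.5)]))
E
```

```text
t 1.7667 pos [ 0.5603 -0.2977  0.2511] F [-0.1  0.7  0.6] w 1.0003098349315653 gf 0.0
xyz [ 5.9  1.5 56. ] dr [ 0.0002  0.0013 -0.0096]
```

View pics/g1.png

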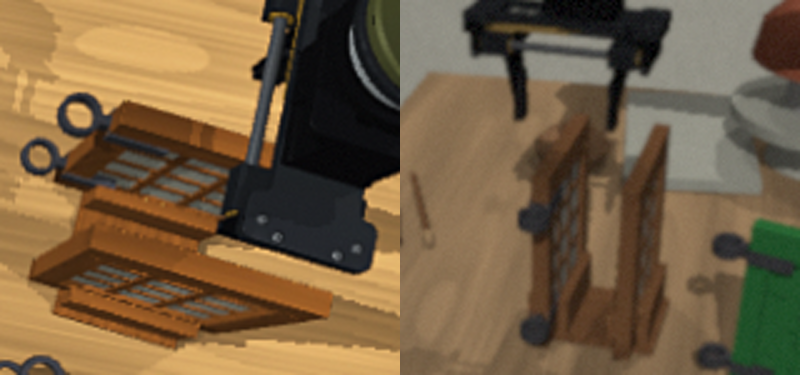

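The gripper straddles the leaf: in the side crop the fingertips are at (520,115) and (610,125), with the leaf top around (570,130) between them. Descending.

Emit:
send_rows(xyz=[[2, 0, 8], [4, 1, 18], [6, 1, 29], [6, 1, 39], [6, 1, 47], [6, 1, 52], [6, 1, 55], [6, 1, 56], [6, 1, 56], [6, 1, 56]], dr=[[0, 0, -0.01], [0, 0, -0.01], [0, 0, -0.01], [0, 0, -0.01], [0, 0, -0.01], [0, 0, -0.01], [0, 0, -0.01], [0, 0, -0.01], [0, 0, -0.01], [0, 0, -0.01]])

```text
time: 2.7
position: [0.563, -0.2901, 0.195]
tool_rot: [2.312, 2.126, 0.0]
ft_force: [-0.0, 0.1, 0.1]
grip_width: 0.998
grip_force: 0.0
```

Emit:
send_rows(xyz=[[0, 0, 0], [0, 0, 0], [0, 0, 0], [0, 0, 0], [0, 0, 0], [0, 0, 0], [0, 0, 0], [0, 0, 0], [0, 0, 0], [0, 0, 0]], dr=[[0, 0, 0], [0, 0, 0], [0, 0, 0], [0, 0, 0], [0, 0, 0], [0, 0, 0], [0, 0, 0], [0, 0, 0], [0, 0, 0], [0, 0, 0]], jaw=0, grip_force=40)

```text
time: 3.53
position: [0.5627, -0.29, 0.1945]
tool_rot: [2.313, 2.126, -0.0]
ft_force: [0.0, 0.4, 0.1]
grip_width: 0.324
grip_force: 0.0
```

Fingers are still closing.

Emit:
send_rows(xyz=[[0, 0, 0], [0, 0, 0], [0, 0, 0], [0, 0, 0], [0, 0, 0], [0, 0, 0], [0, 0, 0], [0, 0, 0], [0, 0, 0], [0, 0, 0]], dr=[[0, 0, 0], [0, 0, 0], [0, 0, 0], [0, 0, 0], [0, 0, 0], [0, 0, 0], [0, 0, 0], [0, 0, 0], [0, 0, 0], [0, 0, 0]])

```text
time: 4.37
position: [0.5628, -0.29, 0.1946]
tool_rot: [2.312, 2.126, 0.0]
ft_force: [1.0, 0.5, -1.0]
grip_width: 0.199
grip_force: 39.9
```

```bash
python3 mv.py .562 -.29 .285 -5
```

```text
t 4.3667 pos [ 0.5628 -0.29    0.1946] F [ 1.   0.5 -1. ] w 0.1994886577576794 gf 39.931594112858875
xyz [ -0.1  -0.8 -90.4] dr [0.0002 0.0001 0.0034]
```

Emit:
send_rows(xyz=[[0, 0, -3], [0, 0, -9], [0, 0, -18], [0, 0, -29], [0, 0, -42], [0, 0, -56], [0, 0, -69], [0, 0, -79], [0, 0, -84], [0, 0, -86]], dr=[[0, 0, 0], [0, 0, 0], [0, 0, 0], [0, 0, 0], [0, 0, 0], [0, 0, 0], [0, 0, 0], [0, 0, 0], [0, 0, 0], [0, 0, 0]])

```text
time: 5.2
position: [0.563, -0.2901, 0.2821]
tool_rot: [2.312, 2.125, 0.0]
ft_force: [0.1, -0.2, -5.5]
grip_width: 0.205
grip_force: 39.9
```

```bash
python3 mv.py .53 -.05 .281 -7.5; python3 mv.py .462 .075 .281 -7.5
```

```text
t 5.2 pos [ 0.563  -0.2901  0.2821] F [ 0.1 -0.2 -5.5] w 0.2047392336179819 gf 39.891591290943325
xyz [236.5 -53.1   0.8] dr [0.0015 0.001  0.0468]
t 5.2 pos [ 0.563  -0.2901  0.2821] F [ 0.1 -0.2 -5.5] w 0.2047392336179819 gf 39.891591290943325
xyz [ 355.4 -131.3    0.6] dr [0.0015 0.001  0.0468]
```

Emit:
send_rows(xyz=[[6, -1, 0], [20, -4, 0], [42, -9, 0], [72, -16, 0], [106, -24, 0], [142, -32, 0], [176, -40, 0], [206, -46, 0], [226, -51, 0], [236, -53, 0]], dr=[[0, 0, 0], [0, 0, 0.005], [0, 0, 0.01], [0, 0, 0.015], [0, 0, 0.02], [0, 0, 0.025], [0, 0, 0.03], [0, 0, 0.037], [0, 0, 0.043], [0, 0, 0.047]])

```text
time: 6.03
position: [0.5281, -0.0441, 0.2801]
tool_rot: [-2.354, -2.078, 0.0]
ft_force: [0.4, 0.7, -4.1]
grip_width: 0.206
grip_force: 39.9
```

```bash
python3 mv.py .458 .085 .281 -7.5
```

```text
t 6.0333 pos [ 0.5281 -0.0441  0.2801] F [ 0.4  0.7 -4.1] w 0.20570216993342968 gf 39.88931522704661
xyz [119.4 -85.6  -0.6] dr [-0.0017 -0.0013  0.0065]
```

Emit:
send_rows(xyz=[[4, -3, 0], [13, -9, 0], [27, -19, 0], [45, -32, 0], [65, -46, 0], [84, -60, 0], [100, -72, 0], [112, -80, 0], [118, -84, 0], [119, -86, 0]], dr=[[0, 0, 0], [0, 0, 0], [0, 0, 0], [0, 0, 0], [0, 0, 0], [0, 0, 0], [0, 0, 0], [0, 0, 0], [0, 0, 0], [0, 0, 0]])

```text
time: 6.87
position: [0.4596, 0.0801, 0.2807]
tool_rot: [2.36, 2.073, 0.001]
ft_force: [-0.2, 0.0, -4.9]
grip_width: 0.198
grip_force: 39.9
```

Emit:
send_rows(xyz=[[0, 0, 0], [0, 0, 0], [0, 0, 0], [0, 0, 0], [0, 0, 0], [0, 0, 0], [0, 0, 0], [0, 0, 0], [0, 0, 0], [0, 0, 0]], dr=[[0, 0, 0], [0, 0, 0], [0, 0, 0], [0, 0, 0], [0, 0, 0], [0, 0, 0], [0, 0, 0], [0, 0, 0], [0, 0, 0], [0, 0, 0]])

```text
time: 7.7
position: [0.46, 0.0789, 0.2805]
tool_rot: [2.362, 2.071, -0.0]
ft_force: [-0.6, -0.5, -5.3]
grip_width: 0.201
grip_force: 39.9
```

```bash
python3 mv.py .458 .085 .281 -7.5
python3 - <<'E'
from h import *
a=get_image("top");b=get_image("side");cv2.imwrite("pics/t2.png",a[:,:,::-1]);cv2.imwrite("pics/s2.png",b[:,:,::-1])
cv2.imwrite("pics/g2.png",crop(a,130,100,160,120,5))
E
```

```text
t 7.7 pos [0.46   0.0789 0.2805] F [-0.6 -0.5 -5.3] w 0.20073029462257172 gf 39.89137614145875
xyz [ 5.8 -2.8 -0.5] dr [ 0.      0.0001 -0.0001]
```

View pics/g2.png

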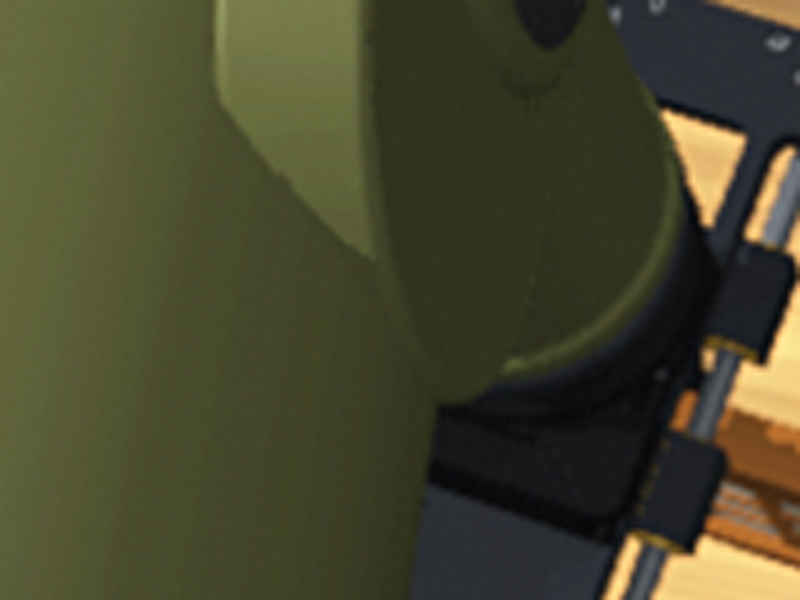

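The arm blocks the top view over the post, so I'll use the side picture.

Run:
```python
from h import *
b=cv2.imread("pics/s2.png")[:,:,::-1]
cv2.imwrite("pics/g3.png",crop(b,240,110,200,150,4))
```

```text
(no output)
```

View pics/g3.png

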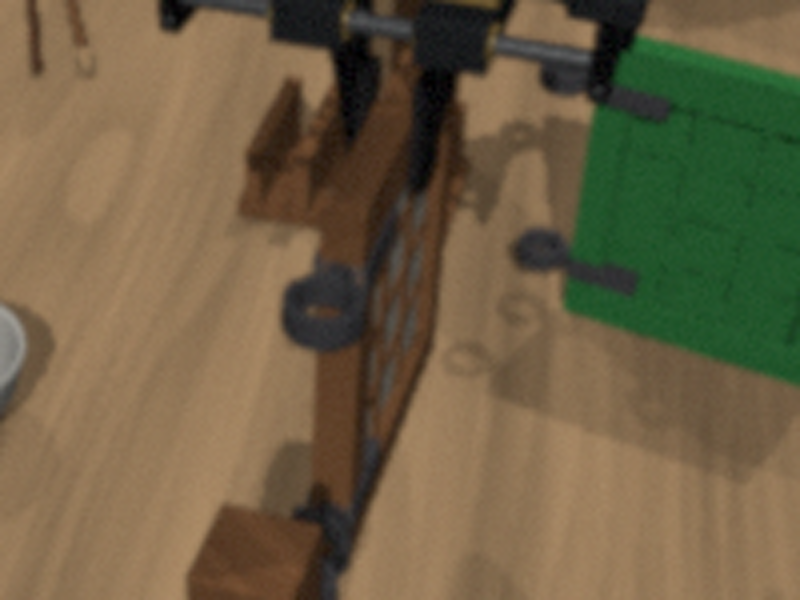

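Run:
```python
from h import *
s=get_state();p=s['position'];a=np.radians(-7.5);X=np.array([np.cos(a),np.sin(a),0]);Y=np.array([-X[1],X[0],0])
o=p-Y*.007;o[2]=.096
P=lambda L:o+X*L[0]/1e3+Y*L[1]/1e3+np.array([0,0,L[2]/1e3])
f=lambda L:(((proj("side",P(L))[0]-[240,110])+.5)*4-.5).round(0)
th=np.linspace(0,6.28,60)
pts=np.array([f((16*np.cos(t),107+16*np.sin(t),z)) for t in th for z in(160,174)]);print("ring bbox",pts.min(0),pts.max(0))
h=np.array([f((11*np.cos(t),107+11*np.sin(t),174)) for t in th]);print("hole",h.min(0),h.max(0))
for L in [(9,85,200),(-9,85,200),(9,85,0),(-9,85,0),(-9,-85,200),(-9,-85,0)]: print(L,f(L))
X0=np.array([.4694,.235,0])
for yaw in(-7.5,):
  for L in [(18,68,250),(-18,68,250),(18,32,250),(0,0,220)]:
    print(L,(((proj("side",X0+X*L[0]/1e3+Y*L[1]/1e3+np.array([0,0,L[2]/1e3]))[0]-[240,110])+.5)*4-.5).round(0))
print("per mm",f((1,107,167))-f((0,107,167)),f((0,108,167))-f((0,107,167)),f((0,107,168))-f((0,107,167)))
```

```text
ring bbox [274. 268.] [361. 351.]
hole [288. 276.] [347. 313.]
(9, 85, 200) [313. 200.]
(-9, 85, 200) [360. 209.]
(9, 85, 0) [305. 562.]
(-9, 85, 0) [343. 572.]
(-9, -85, 200) [460.   7.]
(-9, -85, 0) [430. 344.]
(18, 68, 250) [184. 566.]
(-18, 68, 250) [291. 592.]
(18, 32, 250) [221. 490.]
(0, 0, 220) [299. 499.]
per mm [-2.  0.] [0. 2.] [ 0. -2.]
```

Run:
```python
from fit import *
A=lambda p:np.array([400+(p[0]+.5)/5-.5,145+(p[1]+.5)/5-.5])
fit([("top",A(p),L) for p,L in [((250,78),(9,85,200)),((712,213),(9,-85,200)),((693,260),(-9,-85,200)),((160,104),(0,107,167)),((79,188),(0,107,37))]],.01,[.56,-.3,-.1])
im=cv2.imread("pics/t2.png");s=get_state();p=s['position'];a=np.radians(-7.5);X=np.array([np.cos(a),np.sin(a),0]);Y=np.array([-X[1],X[0],0])
for dx in(-5,0,5):
  out=[]
  for d in range(-104,-80,2):   # mm from TCP along leaf y
    q=p+Y*d/1e3+X*dx/1e3;q[2]=.296;u,v=proj("top",q)[0]
    out.append((d,)+tuple(int(c) for c in cv2.getRectSubPix(im.astype(np.float32),(1,1),(float(u),float(v)))[0,0][::-1]))
  print(dx,(round(u),round(v)),out)
```

```text
[ 0.56308436 -0.29841334 -0.09135078] -5.23401386782572
[[-0.2, -1.0], [0.1, 0.0], [2.2, 0.3], [-0.6, 0.2], [-0.3, 0.1]]
-5 (310, 202) [(-104, 181, 140, 85), (-102, 183, 142, 86), (-100, 154, 114, 67), (-98, 87, 53, 24), (-96, 86, 52, 23), (-94, 104, 62, 27), (-92, 129, 78, 33), (-90, 129, 76, 32), (-88, 128, 76, 32), (-86, 129, 76, 32), (-84, 128, 76, 33), (-82, 128, 76, 32)]
0 (311, 198) [(-104, 187, 145, 88), (-102, 189, 146, 89), (-100, 192, 150, 90), (-98, 156, 115, 66), (-96, 98, 61, 29), (-94, 102, 60, 26), (-92, 127, 75, 33), (-90, 126, 74, 32), (-88, 126, 74, 33), (-86, 124, 73, 32), (-84, 124, 74, 33), (-82, 125, 74, 33)]
5 (312, 195) [(-104, 174, 133, 79), (-102, 174, 133, 80), (-100, 175, 133, 82), (-98, 175, 135, 82), (-96, 160, 120, 72), (-94, 129, 83, 40), (-92, 131, 77, 31), (-90, 128, 77, 33), (-88, 130, 77, 33), (-86, 130, 78, 33), (-84, 129, 77, 32), (-82, 129, 76, 32)]
```

```bash
python3 mv.py .457 .137 .2805 -7.5
```

```text
t 7.8 pos [0.46   0.0789 0.2805] F [-0.8  0.2 -5. ] w 0.20034351184326882 gf 39.891440332867205
xyz [ 57.3 -10.5   0. ] dr [ 0.      0.0001 -0.    ]
```

Emit:
send_rows(xyz=[[0, -4, 0], [2, -8, 0], [6, -10, 0], [13, -10.5, 0], [23, -10.5, 0], [34, -10.5, 0], [44, -10.5, 0], [52, -10.5, 0], [56, -10.5, 0], [57, -10.5, 0]], dr=[[0, 0, 0], [0, 0, 0], [0, 0, 0], [0, 0, 0], [0, 0, 0], [0, 0, 0], [0, 0, 0], [0, 0, 0], [0, 0, 0], [0, 0, 0]])

```text
time: 8.63
position: [0.4569, 0.138, 0.2806]
tool_rot: [-2.36, -2.073, -0.001]
ft_force: [-0.5, 0.2, -5.6]
grip_width: 0.201
grip_force: 39.9
```

Emit:
send_rows(xyz=[[0, 0, 0], [0, 0, 0], [0, 0, 0], [0, 0, 0], [0, 0, 0], [0, 0, 0], [0, 0, 0], [0, 0, 0], [0, 0, 0], [0, 0, 0]], dr=[[0, 0, 0], [0, 0, 0], [0, 0, 0], [0, 0, 0], [0, 0, 0], [0, 0, 0], [0, 0, 0], [0, 0, 0], [0, 0, 0], [0, 0, 0]])

```text
time: 9.47
position: [0.457, 0.1367, 0.2805]
tool_rot: [2.362, 2.071, -0.0]
ft_force: [-0.1, 0.6, -4.8]
grip_width: 0.205
grip_force: 39.9
```

```bash
python3 mv.py .457 .137 .2465 -7.5
python3 - <<'E'
from h import *
b=get_image("side");cv2.imwrite("pics/g4.png",crop(b,270,150,110,100,6))
E
```

```text
t 9.4667 pos [0.457  0.1367 0.2805] F [-0.1  0.6 -4.8] w 0.20512340688178574 gf 39.89134111558087
xyz [ 0.3 -0.1 34. ] dr [-0.      0.0001 -0.0001]
```

View pics/g4.png

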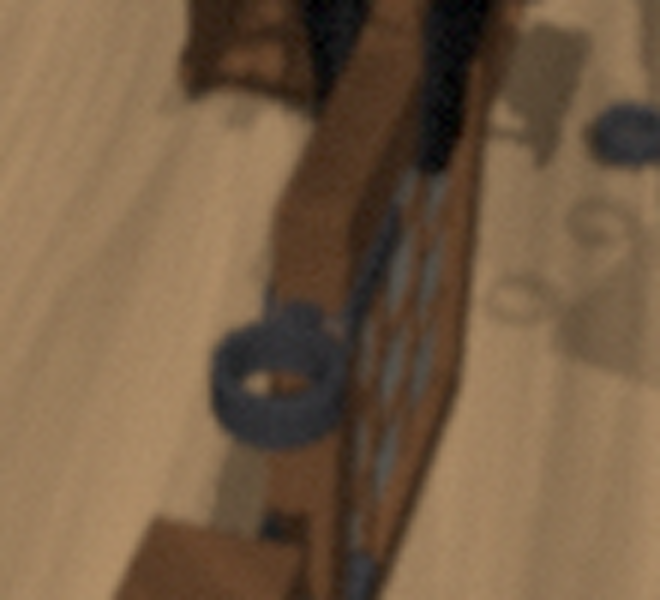

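Run:
```python
from h import *
f=lambda P:(((proj("side",P)[0]-[270,150])+.5)*6-.5).round(0)
c=np.array([.470,.2345,.263])
th=np.linspace(0,6.28,60)
pts=np.array([f((c[0]+.016*np.cos(t),c[1]+.016*np.sin(t),z)) for t in th for z in(.256,.270)]);print(pts.min(0),pts.max(0),f(c))
for z in(.22,.2): print(z,f((c[0],c[1],z)))
print(f(c+[.001,0,0])-f(c),f(c+[0,.005,0])-f(c))
```

```text
[200. 308.] [340. 446.] [269. 376.]
0.22 [267. 507.]
0.2 [266. 564.]
[-4. -1.] [-3. 15.]
```

The ring is centred over the pin tip: tip at (281,517), against (276,514) expected for perfect alignment. Lowering while watching the force.

Emit:
send_rows(xyz=[[0, 0, 4], [0, -0.5, 10], [0, -0.5, 17], [0, -1, 24], [0, -1, 30], [0, -1, 35], [0, -1, 39], [0, -1, 42], [0, -1, 45], [0, -1, 46]], dr=[[0, 0, 0], [0, 0, 0], [0, 0, 0], [0, 0, 0], [0, 0, 0], [0, 0, 0], [0, 0, 0], [0, 0, 0], [0, 0, 0], [0, 0, 0]])

```text
time: 10.35
position: [0.4559, 0.1368, 0.2341]
tool_rot: [-2.362, -2.071, 0.001]
ft_force: [-0.7, 1.0, -4.7]
grip_width: 0.202
grip_force: 39.9
```

No contact. Continuing down: 30 mm remain to home, so I'll go 26 mm more slowly.

Emit:
send_rows(xyz=[[0, 0, 2], [0, 0, 5], [0, 0, 8], [0, 0, 11], [0, 0, 14], [0, 0, 17], [0, 0, 20], [0, 0, 23], [0, 0, 25], [0, 0, 26]], dr=[[0, 0, 0], [0, 0, 0], [0, 0, 0], [0, 0, 0], [0, 0, 0], [0, 0, 0], [0, 0, 0], [0, 0, 0], [0, 0, 0], [0, 0, 0]])

```text
time: 11.18
position: [0.456, 0.137, 0.2082]
tool_rot: [-2.362, -2.071, -0.0]
ft_force: [-0.4, 0.0, -5.0]
grip_width: 0.203
grip_force: 39.9
```

```bash
python3 mv.py .457 .137 .2045 -7.5; python3 -c "
from bench import *
print(get_state()['torque'])"
```

```text
t 11.1833 pos [0.456  0.137  0.2082] F [-0.4  0.  -5. ] w 0.20275637778146086 gf 39.89263274241239
xyz [0.2 1.  3.7] dr [-0.0001 -0.0002 -0.0001]
[ 0.09971998 -0.17501916 -0.08994836]
```

Emit:
send_rows(xyz=[[0, 0, 0.5], [0, 0, 1], [0, 0, 1.5], [0, 0, 2], [0, 0, 2.5], [0, 0, 3], [0, 0, 3.3], [0, 0, 3.6], [0, 0, 4], [0, 0, 4]], dr=[[0, 0, 0], [0, 0, 0], [0, 0, 0], [0, 0, 0], [0, 0, 0], [0, 0, 0], [0, 0, 0], [0, 0, 0], [0, 0, 0], [0, 0, 0]])

```text
time: 12.02
position: [0.456, 0.1369, 0.2045]
tool_rot: [-2.362, -2.071, -0.0]
ft_force: [-0.2, 0.6, -4.4]
grip_width: 0.203
grip_force: 39.9
```

Emit:
send_rows(xyz=[[0, 0, 0.2], [0, 0, 0.4], [0, 0, 0.6], [0, 0, 0.8], [0, 0, 1], [0, 0, 1.1], [0, 0, 1.2], [0, 0, 1.3], [0, 0, 1.4], [0, 0, 1.5]], dr=[[0, 0, 0], [0, 0, 0], [0, 0, 0], [0, 0, 0], [0, 0, 0], [0, 0, 0], [0, 0, 0], [0, 0, 0], [0, 0, 0], [0, 0, 0]])

```text
time: 12.85
position: [0.4564, 0.1367, 0.2036]
tool_rot: [2.362, 2.071, 0.001]
ft_force: [-0.9, -1.6, 4.9]
grip_width: 0.2
grip_force: 39.9
```

Contact at the expected home height (TCP 0.2036, load off the wrist). Releasing, then rising straight up.

Emit:
send_rows(xyz=[[0, 0, 0], [0, 0, 0], [0, 0, 0], [0, 0, 0], [0, 0, 0], [0, 0, 0], [0, 0, 0], [0, 0, 0], [0, 0, 0], [0, 0, 0]], dr=[[0, 0, 0], [0, 0, 0], [0, 0, 0], [0, 0, 0], [0, 0, 0], [0, 0, 0], [0, 0, 0], [0, 0, 0], [0, 0, 0], [0, 0, 0]], jaw=60)

```text
time: 13.68
position: [0.456, 0.1368, 0.203]
tool_rot: [2.362, 2.071, -0.0]
ft_force: [-0.3, 0.6, 0.1]
grip_width: 0.679
grip_force: 0.0
```

Emit:
send_rows(xyz=[[0, 0, -2], [0, 0, -6], [0, 0, -12], [0, 0, -20], [0, 0, -30], [0, 0, -42], [0, 0, -55], [0, 0, -68], [0, 0, -80], [0, 0, -90]], dr=[[0, 0, 0], [0, 0, 0], [0, 0, 0], [0, 0, 0], [0, 0, 0], [0, 0, 0], [0, 0, 0], [0, 0, 0], [0, 0, 0], [0, 0, 0]])

```text
time: 14.52
position: [0.4564, 0.137, 0.295]
tool_rot: [2.361, 2.071, 0.002]
ft_force: [0.4, 0.1, -0.2]
grip_width: 0.689
grip_force: 0.0
```

Emit:
send_rows(xyz=[[-5, 0, -5], [-15, 0, -10], [-35, 0, -15], [-65, 0, -15], [-100, 0, -15], [-135, 0, -15], [-165, 0, -15], [-185, 0, -15], [-197, 0, -15], [-200, 0, -15]], dr=[[0, 0, 0], [0, 0, 0], [0, 0, 0], [0, 0, 0], [0, 0, 0], [0, 0, 0], [0, 0, 0], [0, 0, 0], [0, 0, 0], [0, 0, 0]])

```text
time: 15.35
position: [0.4294, -0.0637, 0.3079]
tool_rot: [-2.366, -2.067, 0.001]
ft_force: [0.7, 0.5, -0.5]
grip_width: 0.69
grip_force: 0.0
```

Run:
```python
from h import *
a=get_image("top");b=get_image("side")
cv2.imwrite("pics/g5.png",np.hstack([crop(a,90,110,200,200,2),crop(b,200,120,200,200,2)]))
print(get_state()['ft_force'],get_state()['position'])
```

```text
[-0.37461958  0.6193823   0.39456908] [ 0.42994372 -0.06100444  0.30803165]
```

View pics/g5.png

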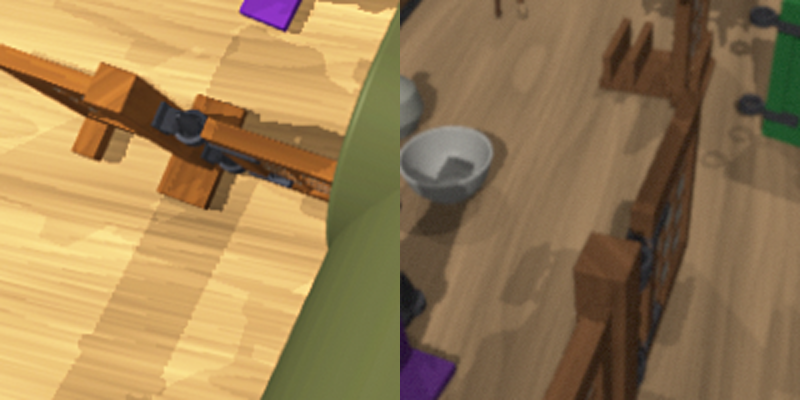

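The leaf hangs upright next to the post with both knuckles on the pins: the upper ring is around the pin at top crop (187,122) and the lower one at about (225,155). The panel and bowl are untouched and the arm is clear.

```bash
python3 -c "
from bench import *
print(close_job())"
```

```text
the job is handed in; nothing more can be done
None
```

The leaf hangs fully home on both of the brown post's pins, released and clear of the arm, with the panel and bowl left where they were; I handed the job in after about 15.5 s, and the hand-in gave no verdict.

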